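Take a sliding stop off its T-slot rail and put it away in the parts tray

ROBOT

A 6-joint arm with a two-finger parallel gripper is mounted at the origin on the work surface. World frame = base frame: x ahead of the robot, y to its left, z up, the work surface at z = 0. Lengths are in m, angles in rad, forces in N, time in s.
With the tool pointing down it reaches from about 0.35 to 0.975 m from the base axis. Payload 4.9 kg.
Tool frame: the origin (TCP) lies at the very end of the fingers, on their centre line; the grasp point (between the pads) lies 19 mm behind it; z points along the fingers, y is the line along which they close (so a half turn about z gives the same grasp; the last joint's range is limited). The gripper opens to 85 mm and grips with 20 to 120 N. Pads are 22 mm wide; open, the fingers measure 114 mm over their backs; the gripper's body (76 mm by 85 mm) begins 54 mm behind the grasp point. The pads swing forward as they close: fully open they stand 13 mm farther back than shut.
Start: joints at [1.203, 0.053, 1.613, -0, 1.476, -0.119], TCP at [0.154, 0.606, 0.231] pointing down, gripper open.
Joint ranges: [-3.01, 3.01], [-1.01, 2.22], [0.06, 2.58], [-1.02, 4.17], [0.09, 2.62], [-3.14, 3.14]. Speed limits (rad/s): [2.57, 2.57, 3.14, 3.14, 3.14, 3.14].

INTERFACE

Orientations are given as a rotation vector (axis times angle).
In Python, from station import ctrl, imaging gives the robot as it stands.
- The arm moves only by the tool play_rows, never from a script. Its argument "series" is a list of rows, each a list of 3 entries, a list of its own where there are three numbers: the opening, from 0 (shut) to 1 (fully open), then the shift along the tool's x, y, z each as a share of 0.05 m, from -1 to 1, then the turn, a rotation vector about the tool's x, y, z each as a share of 8 degrees, from -1 to 1. In form: [[grip, [dx, dy, dz], [ax, ay, az]], ...]. A call has 1 to 8 rows; each row shifts and turns the commanded pose from where the row before left it, along the tool's axes as they then stand; what a row does not reach is not made up. A row lasts 1/8 s, in which the tool goes at most 62.5 mm and 10.7 degrees, less where a joint would pass 70% of its speed; a pose out of reach is approached as far as the arm can. A call with a number of a shift or a turn outside -1 to 1 is refused whole. A call with a gripper value outside its range is refused whole. The fingers move at their own pace and stop on an object; "force" is the grip in N (left out, the last holds). Time passes only in rows, so rows that do not move let the fingers close. It gives the time, the measured TCP pose, the force, the opening and the grip force at its end, in the units of the state.
- ctrl.get_obs(): the state, without advancing time (a new reading comes with each control period).
- imaging.get_image(name): name is "scene" or "top" or "wrist"; returns a dict with "color" (384x512x3 uint8, blue, green, red), "fx", "fy", "cx", "cy" (pixels), "extrinsics" (4x4, takes a point from world to camera coordinates); the wrist camera has in their place "hand_eye" (4x4, takes a point from camera to tool coordinates, whose origin is the TCP and whose axes are the flange's). Camera axes: x right, y down, z forward; pixel columns grow to the right and rows downward; lengths in m; the calibration is good to about 2 mm. A picture is of the moment at which its call begins: read the wrist's pose just before it. There is no depth.
- ctrl.finish_job(): hands the job in; it is judged then, once.
The state is a dict: "t": time; "q": joint angles; "dq": joint speeds; "effort": joint torques, N m; "tool_pos": TCP position; "tool_rot": TCP orientation; "contact_force": force on the tool from outside, world axes, zero at the start; "wrist_torque": the same for the moment, N m; "opening": finger opening in m; "grip_force": force on a finger pad.
Only numpy, scipy, OpenCV 4.12 (cv2) and the standard library are available. Lean on these libraries where they do the work, as an engineer would, in place of code of your own. Each camera call takes 0.05 s, during which the arm holds its last target. There are 200 camera calls.

TASK

The orange stop on the aluminium T-slot rail is no longer needed: slide it along the rail and out of the open end (the one with the yellow plate, not the end shut by the black block), lift it clear, and stand it upright in the middle of the green pad in the black parts tray. Set it down gently rather than dropping it, let go, and leave the other things in the tray where they are.

Things in the scene. Friction and masses are not known exactly. Their poses are not given: they have to be found in the camera images.
- rail: fixed aluminium T-slot profile, 200 long (its y axis), 52 wide (x), 26 high; origin at the centre of its underside. A slot 14 wide in its top, between lips 6 thick, opens into an inner channel 36 wide, from 10 to 20 above the underside, both along the whole length. End faces at y = +100 and -100: one shut by end_block, the other open, beside exit_plate.
- end_block: fixed black block with two bolt heads against the shut end of the rail: 56 wide, 40 along the rail, 36 high; origin at the centre of its underside, on the rail's axis 120 from the rail's centre. It is at either end of the rail.
- exit_plate: fixed yellow plate lying on the work surface just beyond the open end of the rail: 56 wide, 40 along the rail, 3 thick; origin at the centre of its underside, on the rail's axis 120 from the rail's centre.
- stop: loose 160 g stop (110 to 225 g), 72 high, captive in the rail's slot; origin at the centre of its foot's underside, z up, axes parallel to the rail's at the start. Steel foot 30 (x) by 40 (y) by 7 high, neck 10 by 36 from 7 to 15, dark plate 46 by 44 from 15 to 25, orange grip from 25 to 72. On the rail its origin is 11 above the rail's underside, with 2 of play sideways and upward. It slides freely.
- stop_grip (a point): middle of the stop's orange upright grip, 50 above the stop's origin; the grip is 24 (x) by 30 (y, along the rail) and 47 high. The foot has left the rail once the stop is 120 or more from the rail's centre; only then can it be lifted, and as nothing carries it there it must be held. It stands by itself on its foot.
- tray: fixed black open tray, 220 by 220 by 24 high, floor and walls 5 thick, two crossing 5 thick dividers make four compartments, each about 102 square; compartment centres lie 53 from the tray's centre in its x and in its y. Origin at the centre of its underside.
- pad: fixed green pad, 84 by 84 by 3 thick, on the floor of the one free compartment (any of the four); origin at the centre of its underside, its top 3 higher; its sides are parallel to the tray's.
- lens: loose silvery camera lens with dark glass on top, standing in another compartment, 44 across, 34 high, 110 g; bystander. Origin at the centre of its underside.
- bearing: loose steel bearing ring lying in another compartment, 52 across, 15 high, 120 g; bystander. Origin at the centre of its underside.
- part: loose white square part with a blue square on top, 46 by 46, 18 high, 50 g, in another compartment; bystander. Origin at the centre of its underside.
Not all that is in view belongs to the job. There is more than one size of the rail; the job needs the largest.

How it is judged:
By the outcome, as a careful person would: the job done as asked, in the order asked, and still so for the second after the job is handed in, with the robot touching nothing.
It also fails if it takes over 42 s, if anything falls off the work surface, if the arm or the gripper's body presses on something with over 40 N, if the wrist force passes 120 N, or if a joint passes its speed limit or range.

## Working session

There is one attempt and no reset: what is moved stays moved. The work goes in short steps, Python scripts to look and compute and a tool call to move; the robot and the scene stay as the last step left them, time stands still between calls to the robot, and variables do not carry over. Pictures are saved under pics/ and viewed, at most 10 in all, crops included, and the job is handed in when it is done.

Besides the shell and the picture viewer there is one more tool, called after ">>>" by a JSON object that holds its "method" and its "body". play_rows: Moves the arm, as the interface text tells. Shift numbers are shares of 0.05 m and turn numbers shares of 8 degrees, none past 1 either way. Its arguments: {"type":"object","properties":{"series":{"type":"array"},"force":{"type":"number"}},"required":["series"]}

```bash
mkdir -p pics; cat > h.py <<'E'
from station import ctrl, imaging
import numpy as np, cv2
from scipy.spatial.transform import Rotation as R
def grab(name, fn=None):
    o=ctrl.get_obs(); d=imaging.get_image(name)
    if name=="wrist":
        T=np.eye(4); T[:3,:3]=R.from_rotvec(o["tool_rot"]).as_matrix(); T[:3,3]=o["tool_pos"]
        d["c2w"]=T@np.array(d["hand_eye"])
    else: d["c2w"]=np.linalg.inv(np.array(d["extrinsics"]))
    if fn: cv2.imwrite("pics/"+fn,d["color"])
    return d
def plane(d,uv,z):
    uv=np.atleast_2d(uv).astype(float)
    r=np.c_[(uv[:,0]-d["cx"])/d["fx"],(uv[:,1]-d["cy"])/d["fy"],np.ones(len(uv))]@d["c2w"][:3,:3].T
    c=d["c2w"][:3,3]; return c+r*((z-c[2])/r[:,2])[:,None]
def project(d,P):
    P=np.atleast_2d(P); w=np.linalg.inv(d["c2w"]); p=P@w[:3,:3].T+w[:3,3]
    return np.c_[p[:,0]/p[:,2]*d["fx"]+d["cx"],p[:,1]/p[:,2]*d["fy"]+d["cy"]]
E
python3 - <<'E'
from h import *
a=grab("top","top0.png");b=grab("scene","scene0.png")
cv2.imwrite("pics/both0.png",cv2.resize(a["color"],(800,600),interpolation=cv2.INTER_CUBIC))
o=ctrl.get_obs();print(o); print(a["c2w"],b["c2w"],a["fx"])
E
```

```text
{'t': 0.1, 'q': array([ 1.20302521e+00,  5.33155135e-02,  1.61422895e+00, -2.71174064e-05,
        1.47601546e+00, -1.18961134e-01]), 'dq': array([-0.00133178, -0.00107039, -0.00393597, -0.00035126, -0.00023101,
        0.00173091]), 'effort': array([ 4.57820875e-06, -3.94902313e+01, -3.71362531e+01, -5.86515898e-05,
        3.86820422e-03, -3.45547335e-05]), 'tool_pos': array([0.15367292, 0.60519428, 0.23012751]), 'tool_rot': array([-3.89762677e-01, -3.11686808e+00,  3.00891357e-03]), 'contact_force': array([-0.8043526 ,  0.03393938,  0.95820654]), 'wrist_torque': array([0.08583818, 0.03852841, 0.02744148]), 'grip_force': 0.0, 'opening': 0.08539502067424505}
[[-2.53547408e-02 -9.99066861e-01  3.49648998e-02  4.87989549e-01]
 [-9.99678468e-01  2.53501732e-02 -5.74017854e-04  6.71357625e-02]
 [-3.12884050e-04 -3.49682116e-02 -9.99388376e-01  9.96914734e-01]
 [ 0.00000000e+00  0.00000000e+00  0.00000000e+00  1.00000000e+00]] [[-0.77134447  0.43860636 -0.46114225  0.89808121]
 [ 0.63621875  0.51330437 -0.5759725   0.50210821]
 [-0.01591887 -0.73766055 -0.67498407  0.63062042]
 [ 0.          0.          0.          1.        ]] 436.3629007626296
```

View pics/both0.png

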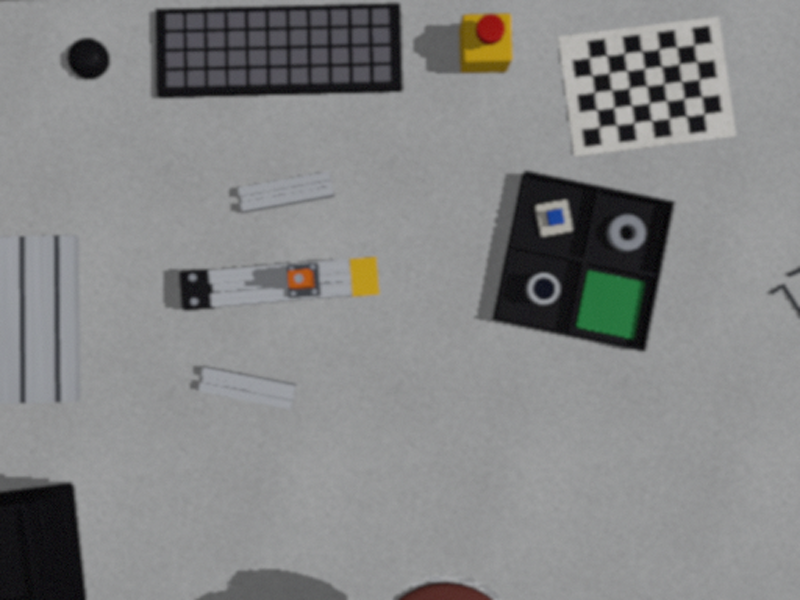

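View pics/scene0.png

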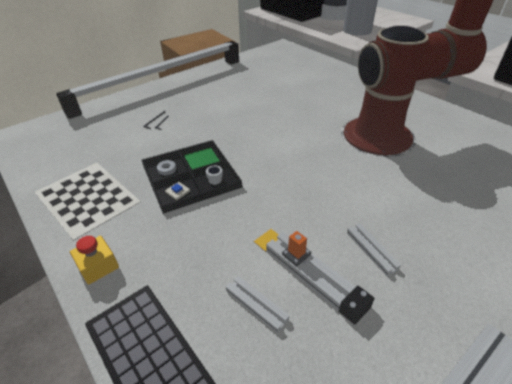

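The top view (800x600) shows three rails. The one at (300,280) is the largest and carries the orange stop at (302,279), the black block at (195,289) and the yellow plate at (364,276). The smaller bare rails at (285,192) and (245,387) are decoys, and the yellow box at (486,42) is not the exit plate. The green pad is at (610,304); the part is at (554,217), the bearing at (627,232) and the lens at (543,289).

```bash
python3 - <<'E'
from h import *
a=grab("top"); b=grab("scene")
def blobs(d,lo,hi,amin):
    m=cv2.inRange(cv2.cvtColor(d["color"],cv2.COLOR_BGR2HSV),lo,hi)
    n,l,s,c=cv2.connectedComponentsWithStats(m)
    out=[]
    for i in range(1,n):
        if s[i,4]>amin:
            cs,_=cv2.findContours((l==i).astype('uint8'),0,1)
            out.append((c[i],s[i,4],cv2.minAreaRect(cs[0])))
    return out
def show(nm,lo,hi,z,amin=60):
    for c,n,r in blobs(a,lo,hi,amin):
        bp=plane(a,cv2.boxPoints(r),z); e=np.array([bp[1]-bp[0],bp[2]-bp[1]])[:,:2]
        print(nm,c.round(1),n,plane(a,[r[0]],z)[0].round(4),"edges",np.linalg.norm(e,axis=1).round(4),np.degrees(np.arctan2(e[:,1],e[:,0])).round(1))
show("orange",(5,150,100),(16,255,255),.083)
show("yellow",(18,150,80),(32,255,255),.003)
show("green",(45,100,40),(80,255,255),.008)
show("black",(0,0,0),(180,255,45),.036,150)
show("trayrim",(0,0,0),(180,255,45),.024,1500)
# stop axis by two views of the orange blob
def ray(d,uv):
    p=plane(d,[uv],0)[0]; c=d["c2w"][:3,3]; return c,(p-c)/np.linalg.norm(p-c)
A=[ray(d,max(blobs(d,(5,150,100),(16,255,255),40),key=lambda t:t[1])[0]) for d in (a,b)]
M=sum(np.eye(3)-np.outer(r,r) for c,r in A); v=sum((np.eye(3)-np.outer(r,r))@c for c,r in A)
print("stop 2view",np.linalg.solve(M,v))
x,y=int(300/1.5625),int(280/1.5625)
cv2.imwrite("pics/crop.png",cv2.resize(a["color"][y-40:y+40,x-85:x+65],None,fx=5,fy=5,interpolation=2))
E
```

```text
orange [192.6 178.3] 152 [0.5432 0.1855 0.083 ] edges [0.0336 0.0252] [-91.5 178.8]
yellow [309.5  30.2] 842 [ 0.8901 -0.0849  0.003 ] edges [0.0717 0.0843] [-91.5 178.2]
yellow [232.9 176.6] 365 [0.5489 0.1027 0.003 ] edges [0.0358 0.0528] [ -86.7 -176.7]
green [390.  194.5] 1511 [ 0.4991 -0.2528  0.008 ] edges [0.0891 0.0879] [ -13.3 -102.8]
black [183.3  38.2] 1938 [0.8728 0.2168 0.036 ] edges [0.3477 0.1246] [-90.  179.9]
black [55.9 37.3] 478 [0.8675 0.4884 0.036 ] edges [0.0536 0.052 ] [-91.5 179.4]
black [369.7 162.9] 6425 [ 0.5609 -0.208   0.036 ] edges [0.2141 0.2172] [ -13.2 -103. ]
black [124.5 185.3] 320 [0.5342 0.3397 0.036 ] edges [0.0406 0.0516] [ -87.  -176.5]
black [ 25.  348.6] 3600 [0.1881 0.5593 0.036 ] edges [0.1157 0.157 ] [-91.4 179.4]
trayrim [183.3  38.2] 1938 [0.8776 0.2187 0.024 ] edges [0.352  0.1262] [-90.  179.9]
trayrim [369.7 162.9] 6425 [ 0.5618 -0.2114  0.024 ] edges [0.2167 0.2199] [ -13.2 -103. ]
trayrim [ 25.  348.6] 3600 [0.1843 0.5654 0.024 ] edges [0.1171 0.1589] [-91.4 179.4]
stop 2view [0.54372698 0.18843555 0.05482591]
```

View pics/crop.png

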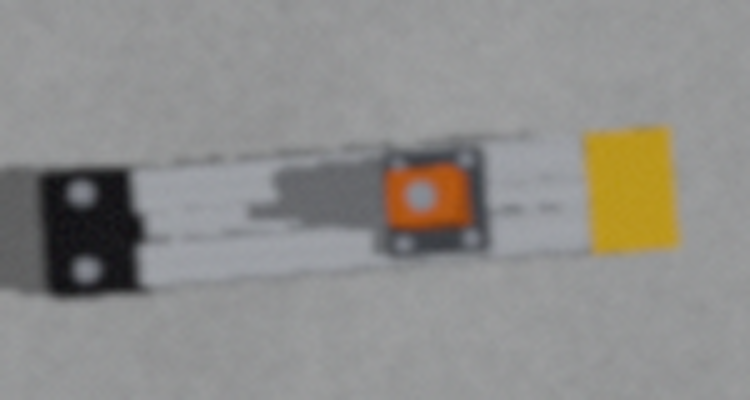

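The crop confirms the choice: the largest rail, stop grip at about (425,195), block on the left and yellow plate at the right (open) end. The measured sizes and the 240 mm block-to-plate distance also fit. Next I work out the approach.

```bash
cat >> h.py <<'E'
def plan(goal,ydir_deg,n,nturn=None):
    """n rows to TCP goal, tool down, tool y axis at world angle ydir_deg (mod 180)"""
    o=ctrl.get_obs(); Rm=R.from_rotvec(o["tool_rot"]).as_matrix(); p=o["tool_pos"]
    cur=np.degrees(np.arctan2(Rm[1,1],Rm[0,1])); da=(cur-ydir_deg+90)%180-90   # turn about tool z (down)
    print("tcp",p.round(4),"ydir",cur.round(2),"turn",da.round(2),"tilt",np.degrees(np.arccos(-Rm[2,2])).round(2))
    nturn=nturn or n; step=(np.array(goal)-p)/n
    for i in range(n):
        t=da/nturn if i<nturn else 0
        print((Rm.T@step/.05).round(2).tolist(), round(t/8,2))
        Rm=Rm@R.from_euler('z',t,degrees=True).as_matrix()
E
python3 -c "
from h import *
plan([.544,.187,.20],3.5,14,10)"
```

```text
tcp [0.1538 0.6054 0.2305] ydir 75.74 turn 72.24 tilt 0.07
[-0.69, -0.44, 0.04] 0.9
[-0.74, -0.35, 0.04] 0.9
[-0.78, -0.26, 0.04] 0.9
[-0.8, -0.16, 0.04] 0.9
[-0.82, -0.05, 0.04] 0.9
[-0.82, 0.05, 0.04] 0.9
[-0.8, 0.15, 0.04] 0.9
[-0.78, 0.25, 0.04] 0.9
[-0.74, 0.35, 0.04] 0.9
[-0.69, 0.44, 0.04] 0.9
[-0.63, 0.52, 0.04] 0.0
[-0.63, 0.52, 0.04] 0.0
[-0.63, 0.52, 0.04] 0.0
[-0.63, 0.52, 0.04] 0.0
```

>>> {"method": "play_rows", "body": {"series": [[1,[-0.69,-0.44,0.04],[0,0,0.9]],[1,[-0.74,-0.35,0.04],[0,0,0.9]],[1,[-0.78,-0.26,0.04],[0,0,0.9]],[1,[-0.8,-0.16,0.04],[0,0,0.9]],[1,[-0.82,-0.05,0.04],[0,0,0.9]],[1,[-0.82,0.05,0.04],[0,0,0.9]],[1,[-0.8,0.15,0.04],[0,0,0.9]],[1,[-0.78,0.25,0.04],[0,0,0.9]]]}}

```text
t: 1.2
tool_pos: [0.3786, 0.3656, 0.2151]
tool_rot: [-1.849, -2.54, 0.0]
contact_force: [1.1, -0.1, 0.0]
opening: 0.0856
grip_force: 0.0
```

>>> {"method": "play_rows", "body": {"series": [[1,[-0.74,0.35,0.04],[0,0,0.9]],[1,[-0.69,0.44,0.04],[0,0,0.9]],[1,[-0.63,0.52,0.04],[0,0,0]],[1,[-0.63,0.52,0.04],[0,0,0]],[1,[-0.63,0.52,0.04],[0,0,0]],[1,[-0.63,0.52,0.04],[0,0,0]],[1,[0,0,0],[0,0,0]],[1,[0,0,0],[0,0,0]]]}}

```text
t: 2.2
tool_pos: [0.5458, 0.1886, 0.203]
tool_rot: [-2.147, -2.292, 0.001]
contact_force: [-0.4, 0.2, 1.0]
opening: 0.0852
grip_force: 0.0
```

```bash
python3 - <<'E'
from h import *
plan([.544,.187,.10],3.5,3)
d=grab("wrist","w1.png")
print(project(d,[[.544,.187,.083],[.5416,.221,.026],[.549,.1027,.003]]).round(0), d["c2w"][:3,3])
E
```

```text
tcp [0.5458 0.1886 0.203 ] ydir 3.74 turn 0.24 tilt 0.05
[-0.01, -0.01, 0.69] 0.01
[-0.01, -0.01, 0.69] 0.01
[-0.01, -0.01, 0.69] 0.01
[[257. 182.]
 [257. 129.]
 [257. 235.]] [0.54046745 0.26756011 0.34513096]
```

View pics/w1.png

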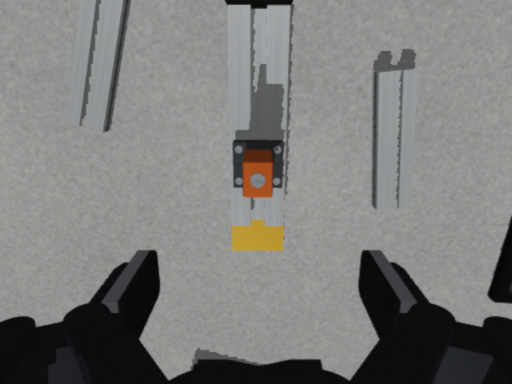

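The wrist view shows the bolt on top of the grip at (257,181), where (257,182) was predicted. The plate is at (258,238), the rail runs vertically at column ~258, and the block is at the top. I refine the measurement once and then descend.

```bash
python3 - <<'E'
from h import *
d=grab("wrist")
h=cv2.cvtColor(d["color"],cv2.COLOR_BGR2HSV)
m=cv2.inRange(h,(18,150,80),(32,255,255)); cs=max(cv2.findContours(m,0,1)[0],key=cv2.contourArea)
bp=plane(d,cv2.boxPoints(cv2.minAreaRect(cs)),.003); e=np.diff(bp[:3,:2],axis=0); print("plate",bp.mean(0),np.linalg.norm(e,axis=1),np.degrees(np.arctan2(e[:,1],e[:,0])))
print(bp.round(4))
m=cv2.inRange(h,(3,150,130),(18,255,255)); cs=max(cv2.findContours(m,0,1)[0],key=cv2.contourArea); x,y,w,hh=cv2.boundingRect(cs); print(x,y,w,hh)
print("bolt",plane(d,[[257,181]],.083),"sides",plane(d,[[x,183],[x+w,183]],.083))
g=cv2.cvtColor(d["color"],cv2.COLOR_BGR2GRAY)
print(plane(d,[[228,10],[291,10],[231.5,215],[284,215]],.026).round(4))
plan([.544,.187,.046],3.5,4)
E
```

```text
plate [0.54873523 0.10216061 0.003     ] [0.05364737 0.03471866] [  3.81493436 -85.04582895]
[[0.5209 0.1177 0.003 ]
 [0.5744 0.1213 0.003 ]
 [0.5774 0.0867 0.003 ]
 [0.5223 0.083  0.003 ]]
243 163 30 35
bolt [[0.54366686 0.18846901 0.083     ]] sides [[0.53269076 0.18607751 0.083     ]
 [0.55643819 0.18765701 0.083     ]]
[[0.5107 0.3181 0.026 ]
 [0.5631 0.3216 0.026 ]
 [0.5214 0.1342 0.026 ]
 [0.5735 0.1377 0.026 ]]
tcp [0.5455 0.1892 0.2032] ydir 3.81 turn 0.31 tilt 0.02
[-0.01, -0.01, 0.79] 0.01
[-0.01, -0.01, 0.79] 0.01
[-0.01, -0.01, 0.79] 0.01
[-0.01, -0.01, 0.79] 0.01
```

>>> {"method": "play_rows", "body": {"series": [[1,[0,-0.02,0.9],[0,0,0]],[1,[0,0,0.9],[0,0,0]],[1,[0,0,0.8],[0,0,0]],[1,[0,0,0.5],[0,0,0]],[1,[0,0,0],[0,0,0]],[0.35,[0,0,0],[0,0,0]],[0.35,[0,0,0],[0,0,0]],[0.35,[0,0,0],[0,0,0]]], "force": 50}}

```text
t: 3.3
tool_pos: [0.5461, 0.1886, 0.0498]
tool_rot: [2.147, 2.292, 0.003]
contact_force: [-0.2, -1.0, 0.0]
opening: 0.0322
grip_force: 0.0
```

>>> {"method": "play_rows", "body": {"series": [[0,[0,0,0],[0,0,0]],[0,[0,0,0],[0,0,0]],[0,[0,0,0],[0,0,0]],[0,[0,0,0],[0,0,0]]], "force": 50}}

```text
t: 3.8
tool_pos: [0.5461, 0.1885, 0.0495]
tool_rot: [2.147, 2.292, 0.002]
contact_force: [-0.4, -0.1, 6.3]
opening: 0.0231
grip_force: 50.7
```

>>> {"method": "play_rows", "body": {"series": [[0,[0,0,-0.02],[0,0,0]],[0,[-0.2,0,0],[0,0,0]],[0,[-0.3,0,0],[0,0,0]],[0,[0,0,0],[0,0,0]]]}}

```text
t: 4.3
tool_pos: [0.5472, 0.1615, 0.0496]
tool_rot: [2.148, 2.29, -0.002]
contact_force: [0.3, -2.8, 4.5]
opening: 0.0231
grip_force: 50.6
```

>>> {"method": "play_rows", "body": {"series": [[0,[-0.3,0,-0.01],[0,0,0]],[0,[-0.3,0,0],[0,0,0]],[0,[-0.3,0,0],[0,0,0]],[0,[-0.3,0,0],[0,0,0]],[0,[-0.3,0,0],[0,0,0]],[0,[0,0,0],[0,0,0]]]}}

```text
t: 5.05
tool_pos: [0.5511, 0.0871, 0.049]
tool_rot: [-2.149, -2.29, 0.002]
contact_force: [0.8, 0.3, -0.8]
opening: 0.0234
grip_force: 49.7
```

```bash
python3 - <<'E'
from h import *
d=grab("scene"); u,v=project(d,[.55,.09,.04])[0].astype(int); print(u,v,ctrl.get_obs()["tool_pos"],ctrl.get_obs()["contact_force"])
cv2.imwrite("pics/s2.png",cv2.resize(d["color"][max(v-60,0):v+60,u-80:u+80],None,fx=5,fy=5,interpolation=2))
E
```

```text
263 224 [0.55117489 0.0877787  0.04907936] [-0.40927861 -0.85990263 -0.84073062]
```

View pics/s2.png

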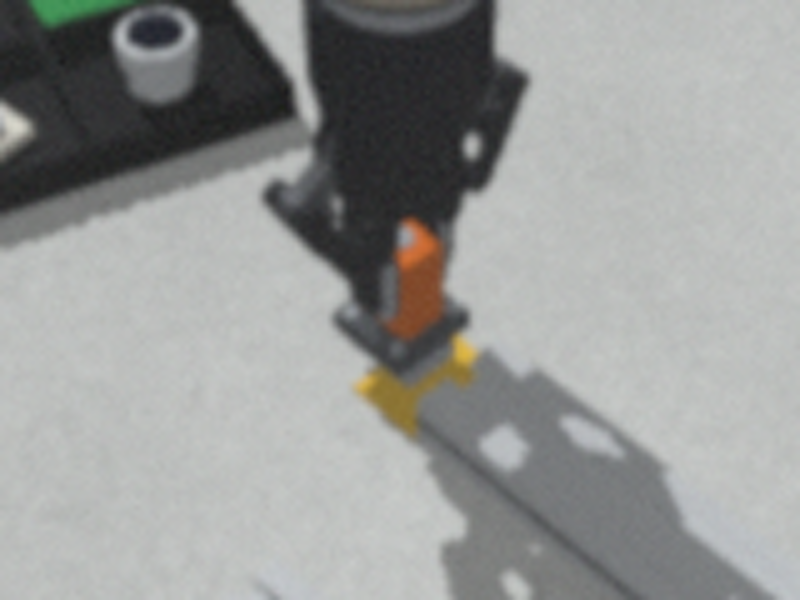

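The stop (grip at (420,280) in the crop) is held above the yellow plate with its foot clear of the rail end. Now I lift it and carry it over the tray.

>>> {"method": "play_rows", "body": {"series": [[0,[0,0,-0.3],[0,0,0]],[0,[0,0,-0.6],[0,0,0]],[0,[0,0,-0.6],[0,0,0]],[0,[0,0,-0.4],[0,0,0]],[0,[0,0,0],[0,0,0]]]}}

```text
t: 5.72
tool_pos: [0.5532, 0.0889, 0.1474]
tool_rot: [2.145, 2.291, 0.005]
contact_force: [-0.1, 1.0, -1.7]
opening: 0.0238
grip_force: 49.8
```

```bash
python3 -c "
from h import *
plan([.4985,-.252,.145],-13.1,12,8); o=ctrl.get_obs(); print(o['opening'],o['contact_force'])"
```

```text
tcp [0.5532 0.0889 0.1474] ydir 3.78 turn 16.88 tilt 0.27
[-0.56, -0.13, 0.0] 0.26
[-0.57, -0.11, 0.0] 0.26
[-0.57, -0.09, 0.0] 0.26
[-0.57, -0.07, 0.0] 0.26
[-0.57, -0.04, 0.0] 0.26
[-0.57, -0.02, 0.0] 0.26
[-0.58, -0.0, 0.0] 0.26
[-0.58, 0.02, 0.0] 0.26
[-0.57, 0.04, 0.0] 0.0
[-0.57, 0.04, 0.0] 0.0
[-0.57, 0.04, 0.0] 0.0
[-0.57, 0.04, 0.0] 0.0
0.023829511816724186 [-0.13412379  0.9667015  -1.72646021]
```

>>> {"method": "play_rows", "body": {"series": [[0,[-0.3,-0.07,0],[0,0,0.26]],[0,[-0.57,-0.12,0],[0,0,0.26]],[0,[-0.57,-0.09,0],[0,0,0.26]],[0,[-0.57,-0.07,0],[0,0,0.26]],[0,[-0.57,-0.04,0],[0,0,0.26]],[0,[-0.57,-0.02,0],[0,0,0.26]],[0,[-0.57,0,0],[0,0,0.26]],[0,[-0.57,0.02,0],[0,0,0.26]]]}}

```text
t: 6.72
tool_pos: [0.5155, -0.1262, 0.1427]
tool_rot: [-2.457, -1.952, 0.003]
contact_force: [0.8, 0.1, -2.0]
opening: 0.0234
grip_force: 49.7
```

>>> {"method": "play_rows", "body": {"series": [[0,[-0.57,0.04,0],[0,0,0]],[0,[-0.57,0.04,0],[0,0,0]],[0,[-0.57,0.04,0],[0,0,0]],[0,[-0.57,0.04,0],[0,0,0]],[0,[-0.3,0,0],[0,0,0]],[0,[0,0,0],[0,0,0]],[0,[0,0,0],[0,0,0]]]}}

```text
t: 7.6
tool_pos: [0.4961, -0.2517, 0.1443]
tool_rot: [-2.456, -1.957, -0.0]
contact_force: [-0.4, 0.8, -1.5]
opening: 0.0233
grip_force: 49.7
```

```bash
python3 - <<'E'
from h import *
plan([.4985,-.252,.05],-13.1,3)
d=grab("wrist","w3.png"); h=cv2.cvtColor(d["color"],cv2.COLOR_BGR2HSV)
m=cv2.inRange(h,(45,100,40),(80,255,255)); print("green px",m.sum()//255)
c=np.array([.4985,-.252,.008]);q=np.radians(-13.1);ex=np.array([np.cos(q),np.sin(q),0]);ey=np.array([-ex[1],ex[0],0])
P=[c+.042*(i*ex+j*ey) for i,j in((1,1),(1,-1),(-1,-1),(-1,1))]
cv2.polylines(d["color"],[project(d,P).astype(np.int32)],True,(0,0,255),1); cv2.imwrite("pics/w3.png",d["color"])
E
```

```text
tcp [ 0.4961 -0.2517  0.1443] ydir -12.89 turn 0.21 tilt 0.07
[0.0, 0.02, 0.63] 0.01
[0.0, 0.02, 0.63] 0.01
[0.0, 0.02, 0.63] 0.01
green px 7114
```

View pics/w3.png

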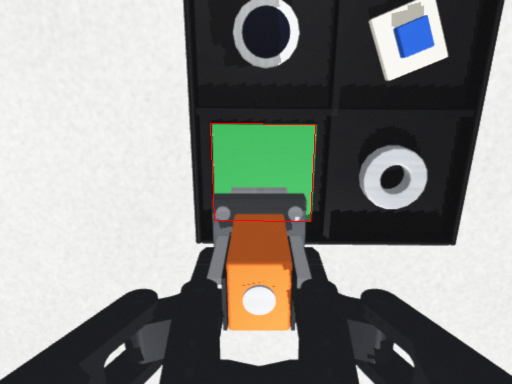

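The drawn pad outline (212–315, 124–220) coincides with the green pad, and the stop hangs upright over it at column ~259. I lower it gently.

>>> {"method": "play_rows", "body": {"series": [[0,[0,0.05,0.4],[0,0,0]],[0,[0,0,0.6],[0,0,0]],[0,[0,0,0.5],[0,0,0]],[0,[0,0,0.25],[0,0,0]],[0,[0,0,0.1],[0,0,0]],[0,[0,0,0],[0,0,0]],[0,[0,0,0],[0,0,0]]]}}

```text
t: 8.52
tool_pos: [0.4996, -0.2535, 0.0535]
tool_rot: [2.455, 1.957, 0.001]
contact_force: [-0.0, -1.1, -1.6]
opening: 0.0232
grip_force: 49.7
```

>>> {"method": "play_rows", "body": {"series": [[0,[0,0,0.03],[0,0,0]],[0,[0,0,0.02],[0,0,0]],[0,[0,0,0],[0,0,0]]]}}

```text
t: 8.9
tool_pos: [0.4987, -0.253, 0.0498]
tool_rot: [-2.457, -1.958, 0.0]
contact_force: [0.2, -0.9, -2.2]
opening: 0.0233
grip_force: 49.7
```

Not touching yet, so I continue in 0.5–1 mm steps.

>>> {"method": "play_rows", "body": {"series": [[0,[0,0,0.02],[0,0,0]],[0,[0,0,0.01],[0,0,0]],[0,[0,0,0],[0,0,0]]]}}

```text
t: 9.28
tool_pos: [0.4987, -0.253, 0.0482]
tool_rot: [-2.457, -1.958, 0.0]
contact_force: [0.4, -0.4, -0.9]
opening: 0.0237
grip_force: 49.7
```

>>> {"method": "play_rows", "body": {"series": [[0,[0,0,0.01],[0,0,0]],[0,[0,0,0.01],[0,0,0]],[0,[0,0,0],[0,0,0]]]}}

```text
t: 9.65
tool_pos: [0.4988, -0.253, 0.0473]
tool_rot: [-2.457, -1.958, 0.0]
contact_force: [-0.3, 0.9, -1.8]
opening: 0.0234
grip_force: 49.7
```

>>> {"method": "play_rows", "body": {"series": [[0,[0,0,0.01],[0,0,0]],[0,[0,0,0.01],[0,0,0]],[0,[0,0,0],[0,0,0]]]}}

```text
t: 10.02
tool_pos: [0.4989, -0.253, 0.0465]
tool_rot: [2.457, 1.958, -0.0]
contact_force: [-0.9, 0.6, 0.8]
opening: 0.0233
grip_force: 50.0
```

>>> {"method": "play_rows", "body": {"series": [[0,[0,0,0.01],[0,0,0]],[0,[0,0,0],[0,0,0]]]}}

```text
t: 10.28
tool_pos: [0.4989, -0.253, 0.0465]
tool_rot: [-2.457, -1.958, 0.0]
contact_force: [-3.4, 1.7, 5.7]
opening: 0.0235
grip_force: 50.7
```

Contact at about 5.7 N. I release, let it settle, and rise.

>>> {"method": "play_rows", "body": {"series": [[0.35,[0,0,0],[0,0,0]],[0.4,[0,0,0],[0,0,0]],[0.6,[0,0,0],[0,0,0]],[0.8,[0,0,0],[0,0,0]],[0.8,[0,0,0],[0,0,0]],[0.8,[0,0,0],[0,0,0]]]}}

```text
t: 11.02
tool_pos: [0.4988, -0.253, 0.0458]
tool_rot: [2.457, 1.958, 0.0]
contact_force: [0.5, 0.2, 0.1]
opening: 0.0682
grip_force: 0.0
```

>>> {"method": "play_rows", "body": {"series": [[0.8,[0,0,-0.3],[0,0,0]],[0.8,[0,0,-0.6],[0,0,0]],[0.8,[0,0,-0.9],[0,0,0]],[0.8,[0,0,-0.9],[0,0,0]],[0.8,[0.5,0,-0.5],[0,0,0]],[0.8,[0.9,0,0],[0,0,0]],[0.8,[0.9,0,0],[0,0,0]],[0.8,[0.9,0,0],[0,0,0]]]}}

```text
t: 12.02
tool_pos: [0.5349, -0.0958, 0.2074]
tool_rot: [2.456, 1.956, 0.002]
contact_force: [0.3, 0.9, -0.2]
opening: 0.0683
grip_force: 0.0
```

>>> {"method": "play_rows", "body": {"series": [[0.8,[0.9,0,0],[0,0,0]],[0.8,[0.9,0,0],[0,0,0]],[0.8,[0.9,0,0],[0,0,0]],[0.8,[0,0,0],[0,0,0]],[0.8,[0,0,0],[0,0,0]]]}}

```text
t: 12.65
tool_pos: [0.5647, 0.0344, 0.2066]
tool_rot: [2.456, 1.958, 0.001]
contact_force: [-0.9, -0.3, -0.0]
opening: 0.0682
grip_force: 0.0
```

```bash
python3 - <<'E'
from h import *
d=grab("top"); u,v=385,180
cv2.imwrite("pics/t4.png",cv2.resize(d["color"][v-75:v+60,u-80:u+80],None,fx=4,fy=4,interpolation=2))
h=cv2.cvtColor(d["color"],cv2.COLOR_BGR2HSV)
m=cv2.inRange(h,(3,150,100),(16,255,255)); n,l,s,c=cv2.connectedComponentsWithStats(m); i=1+s[1:,4].argmax(); print(c[i],s[i],plane(d,[c[i]],.080))
E
```

```text
[398.06632653 194.3622449 ] [388 188  22  14 196] [[ 0.49795285 -0.2462242   0.08      ]]
```

View pics/t4.png

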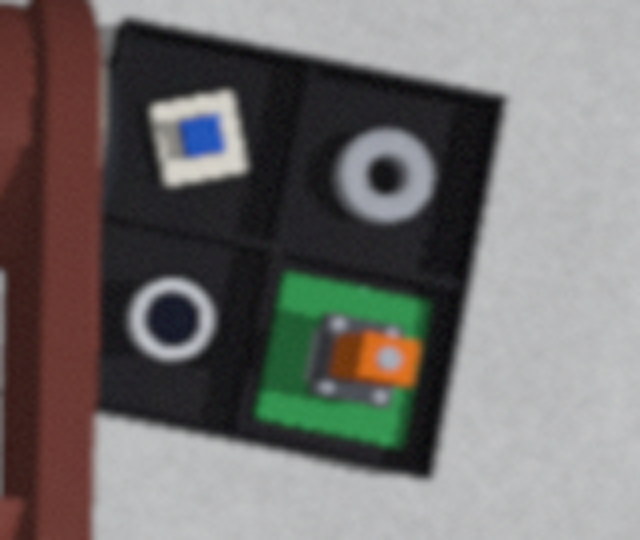

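The stop stands upright on the pad: its bolt at crop (390,358) maps to about (0.498, -0.255), against the pad centre at (0.4985, -0.252). The lens, bearing and part haven't moved.

```bash
python3 -c "
from h import *
print(ctrl.finish_job())"
```

```text
the job is handed in; nothing more can be done
None
```

The stop was slid out of the rail's open end, lifted clear, set down upright about 3 mm from the centre of the green pad and released; the other things in the tray were not disturbed, and the job is handed in.

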